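# Run a tube on the touch vortex mixer

## Robot

A 6-joint arm with a two-finger parallel gripper is mounted at the origin on a cart in front of the work surface, level with it; the furniture and walls round the work are solid. World frame = base frame: x ahead of the robot, y to its left, z up, the work surface at z = 0. Lengths are in m, angles in rad, forces in N, time in s.
With the tool pointing down it reaches from about 0.375 to 0.975 m from the base axis. Payload 3.8 kg.
Tool frame: the origin (TCP) lies midway between the tips of the shut fingers; the grasp point (between the pads) lies 19 mm behind it; z points along the fingers, y is the line along which they close (so a half turn about z gives the same grasp; the last joint's range is limited). The gripper opens to 85 mm and grips with 20 to 120 N. Pads are 22 mm wide; open, the fingers measure 114 mm over their backs; the gripper's body (76 mm by 85 mm) begins 54 mm behind the grasp point. The pads swing forward as they close: fully open they stand 13 mm farther back than shut.
Start: joints at [-1.318, 0.264, 1.604, -0, 1.274, -0.037], TCP at [0.193, -0.647, 0.231] pointing down, gripper open.
Joint ranges: [-2.63, 2.63], [-0.94, 2.18], [0.31, 2.57], [-1.31, 4.45], [0, 2.66], [-2.55, 2.55]. Speed limits (rad/s): [2.57, 2.57, 3.14, 3.14, 3.14, 3.14].

## Interface

Orientations are given as a rotation vector (axis times angle).
In Python, from workcell import bot gives the robot as it stands.
- The arm moves only by the tool jog_arm, never from a script. Its argument "motion" is a list of rows, each a list of 5 numbers: the opening, from -1 (shut) to 1 (fully open), then the shift along the tool's x, y, z in mm, then the turn about the tool's z in degrees. In form: [[claw, x, y, z, twist], ...]. A call has 1 to 10 rows; each row shifts and turns the commanded pose from where the row before left it, along the tool's axes as they then stand; what a row does not reach is not made up. A row lasts 1/12 s, in which the tool goes at most 41.7 mm and 7.16 degrees, less where a joint would pass 70% of its speed; a pose out of reach is approached as far as the arm can. A call with a gripper value outside its range is refused whole. The fingers move at their own pace and stop on an object; "force" is the grip in N (left out, the last holds). Time passes only in rows, so rows that do not move let the fingers close. It gives the time, the measured TCP pose, the force, the opening and the grip force at its end, in the units of the state.
- bot.read_state(): the state, without advancing time (a new reading comes with each control period).
- bot.read_camera(name): name is "scene" or "top" or "wrist"; returns (picture, depth): 384x512x3 uint8, red, green, blue; 384x512 float32, m along the optical axis (not along the pixel's ray), 0 where there is no reading.
- bot.get_calibration(name): a dict with "vfov" (degrees; the focal length in pixels is half the picture's height over the tangent of half this angle, whatever the lens; pixels are square), "cx", "cy" (the principal point, pixels), "rvec" (rotation vector, rad) and "tvec" (3), from world to camera coordinates, as OpenCV has them; the wrist camera has in their place "tool_from_camera" (4x4, takes a point from camera to tool coordinates, whose origin is the TCP and whose axes are the flange's). Camera axes: x right, y down, z forward; pixel columns grow to the right and rows downward; lengths in m; the calibration is good to about 2 mm. A picture is of the moment at which its call begins: read the wrist's pose just before it. get_calibration takes no time and is no camera call.
- bot.finish_job(): hands the job in; it is judged then, once.
The state is a dict: "time": time; "q": joint angles; "joint_vel": joint speeds; "joint_torque": joint torques, N m; "tool_pos": TCP position; "tcp_rot": TCP orientation; "wrist_force": force on the tool from outside, world axes, zero at the start; "torque": the same for the moment, N m; "width": opening from 0.0 (shut) to 1.0 (fully open); "grip_force": force on a finger pad.
Only numpy, scipy, OpenCV 4.12 (cv2) and the standard library are available. Lean on these libraries where they do the work, as an engineer would, in place of code of your own. Each camera call takes 0.05 s, during which the arm holds its last target. There are 200 camera calls.

## Task

Switch the vortex mixer on by tipping its rocker switch so that the front end (the end away from the cup) is down, then take the sample tube - the tallest one, standing mouth up - out of the rack, leaving the other tubes in their holes. Stand it upright in the mixer's spring-loaded rubber cup and press it down gently until the cup has sunk about half of its 10 mm travel, never onto its stop, with only the tube touching the cup. Finish while still gripping the tube and holding the cup half pressed; do not knock about the rack, the timer or the two bottles by the mixer.

Things in the scene. Friction and masses are not known exactly. Their poses are not given: they have to be found in the camera images.
- mixer: vortex mixer, 172 x 122 mm, standing fixed on the right-hand table: grey base and white shell with a flat deck at z 62 mm; a round boss (to z 81 mm) carries the cup at x +35 mm, y 0; on the deck in front of it the rocker switch (centre x -50, y +30 mm) and a black speed knob (x -50, y -30 mm, 30 mm wide, top at z 77 mm, does not turn, not needed). Origin: centre of the underside; x points from the front (rocker) to the back (cup), y to the left, z up
- rocker (a joint): rocker switch, a grey paddle 40 mm long (along the mixer's x) and 20 mm wide, lying in a black bezel (top 2 mm above the deck), pivoted across its middle (mixer x -50, y +30 mm). rad: 0 = off, end beside the cup down and front end raised; 0.44 = on, front end down (4 mm above the bezel). Stays where it is left; takes about 2.5 N pressed straight down on the front end. Starts at 0 to 0.06
- rocker_front (a point): the spot to press: top face of the rocker near its front end, 18 mm in front of the pivot; about 77 mm above the table at the start, 8 mm lower when on. x points from front to cup
- cup (a joint): travel of the mixer's cup in m: 0 = up, 0.010 = down on its stop. Moves straight down against a spring: about 3 N before it moves, then 0.8 N per mm (7 N half-way, 11 N at the stop); comes back up when let go
- cup_floor (a point): centre of the flat floor inside the cup, where the tube's foot rests; 88 mm above the table with the cup up. The cup is a black rubber funnel open at the top: rim 20 mm above the floor, mouth 37 mm wide inside, narrowing to 23 mm wide over the lowest 5 mm; 43 mm wide outside. Moves with the cup
- tube_mid (a point): sample tube: clear glass test tube, 138 mm long, 19 mm in diameter, mouth up, round bottom, 20 g; 12 to 31 mm longer than all other tubes. This point: its centre, 69 mm above its foot; z along the tube to the mouth. It stands in one of four cells of the rack, on the rack's floor (2 mm), and its upper 50 mm stand clear above the rack's top plate; no tube stands in the cells next to it (the nearest one is 60 mm off)
- tube_foot (a point): lowest point of the sample tube's round bottom
- rack: stainless test-tube rack 407 x 57 mm, loose (0.8 kg), on the left-hand desk: top plate 90 mm above the desk with 2 rows of 12 holes 21 mm wide, end plates to 148 mm. Origin: centre of the underside; y along its length, x across
- sample_tube: the sample tube itself; origin at its foot, z to the mouth
- drained_a: drained tube in the rack, mouth down, 126 mm; origin at its lower end (likewise the four below)
- drained_b: drained tube, 114 mm
- drained_c: drained tube, 109 mm
- drained_d: drained tube, 108 mm
- drained_e: drained tube, 107 mm
- timer: round-dialled kitchen-type timer, 60 x 66 x 42 mm, bystander behind the mixer; origin under its centre
- dropper: brown dropper bottle, 34 mm wide, 102 mm high, bystander behind the mixer; origin under its centre
- bottle: white screw-capped bottle, 58 mm wide, 142 mm high, bystander to the right of the mixer; origin under its centre

How it is judged:
By the outcome, as a careful person would: the job done as asked, in the order asked, and still so for the second after the job is handed in, while the arm keeps its last pose, push and grip.
It also fails if it takes over 64 s, if anything falls off the work surface, if the arm or the gripper's body presses on something with over 40 N, if the wrist force passes 120 N, or if a joint passes its speed limit or range.

## Working session

There is one attempt and no reset: what is moved stays moved. The work goes in short steps, Python scripts to look and compute and a tool call to move; the robot and the scene stay as the last step left them, time stands still between calls to the robot, and variables do not carry over. Pictures are saved under pics/ and viewed, at most 10 in all, crops included, and the job is handed in when it is done.

Besides the shell and the picture viewer there is one more tool, called after "Request:" as name(argument=value, ...), one argument or row to a line, values as JSON. jog_arm: Moves the arm, as the interface text tells. Its arguments: {"type":"object","properties":{"motion":{"type":"array"},"force":{"type":"number"}},"required":["motion"]}

```bash
mkdir -p pics; cat > h.py <<'E'
import numpy as np, cv2
from workcell import bot
from scipy.spatial.transform import Rotation as R
def cal(n):
    c=bot.get_calibration(n); f=192/np.tan(np.radians(c["vfov"]/2)); return c,f
def cam2world(n,st=None):
    c,f=cal(n)
    if n=="wrist":
        T=np.eye(4);T[:3,:3]=R.from_rotvec(st["tcp_rot"]).as_matrix();T[:3,3]=st["tool_pos"]
        return T@np.array(c["tool_from_camera"]),f,c
    Rm=R.from_rotvec(np.ravel(c["rvec"])).as_matrix();T=np.eye(4);T[:3,:3]=Rm.T;T[:3,3]=-Rm.T@np.ravel(c["tvec"]);return T,f,c
def snap(n,tag):
    st=bot.read_state();p,d=bot.read_camera(n);T,f,c=cam2world(n,st)
    np.savez(f"{tag}.npz",p=p,d=d,T=T,f=f,cx=c["cx"],cy=c["cy"]);cv2.imwrite(f"pics/{tag}.png",p[:,:,::-1]);return st
class V:
    def __init__(s,tag):
        z=np.load(f"{tag}.npz");s.p,s.d,s.T,s.f,s.cx,s.cy=[z[k] for k in("p","d","T","f","cx","cy")]
    def cloud(s):
        v,u=np.mgrid[:384,:512];d=s.d;P=np.stack([(u-s.cx)/s.f*d,(v-s.cy)/s.f*d,d],-1);return P@s.T[:3,:3].T+s.T[:3,3]
    def atz(s,u,v,z):
        r=s.T[:3,:3]@np.array([(u-s.cx)/s.f,(v-s.cy)/s.f,1]);o=s.T[:3,3];return o+r*(z-o[2])/r[2]
    def proj(s,P):
        q=s.T[:3,:3].T@(np.array(P)-s.T[:3,3]);return s.cx+s.f*q[0]/q[2],s.cy+s.f*q[1]/q[2]
E
python3 - <<'E'
from h import *
st=bot.read_state();print({k:np.round(v,3) for k,v in st.items()})
for n in("scene","top","wrist"):snap(n,n+"0");v=V(n+"0");print(n,v.T.round(3).tolist(),v.f,v.cx,v.cy,bot.get_calibration(n).keys())
a=cv2.imread("pics/scene0.png");b=cv2.imread("pics/top0.png")
cv2.imwrite("pics/t.png",cv2.resize(b,(800,600)))
cv2.imwrite("pics/sw.png",cv2.resize(np.hstack([a,cv2.imread("pics/wrist0.png")]),(800,300)))
E
```

```text
{'time': np.float64(0.0), 'q': array([-1.318,  0.265,  1.605, -0.   ,  1.274, -0.037]), 'joint_vel': array([ 0.001, -0.   ,  0.001, -0.001,  0.001, -0.   ]), 'joint_torque': array([-2.0000e-03, -5.1512e+01, -3.6732e+01, -0.0000e+00,  1.3000e-02,
        0.0000e+00]), 'tool_pos': array([ 0.193, -0.646,  0.23 ]), 'tcp_rot': array([-3.106, -0.453,  0.   ]), 'wrist_force': array([-0.87 ,  0.198,  1.072]), 'torque': array([ 0.008, -0.008, -0.036]), 'grip_force': np.float64(0.0), 'width': np.float64(0.998)}
scene [[0.88, -0.259, 0.399, -0.112], [-0.476, -0.484, 0.735, -1.247], [0.002, -0.836, -0.549, 0.948], [0.0, 0.0, 0.0, 1.0]] 437.95177554901954 249.6984726635195 203.65385150714314 dict_keys(['vfov', 'cx', 'cy', 'rvec', 'tvec'])
top [[-0.007, -0.981, 0.192, 0.182], [-1.0, 0.007, -0.0, -0.078], [-0.001, -0.192, -0.981, 1.839], [0.0, 0.0, 0.0, 1.0]] 459.3278381540479 261.5757653616331 198.45699422919176 dict_keys(['vfov', 'cx', 'cy', 'rvec', 'tvec'])
wrist [[0.286, -0.914, -0.287, 0.266], [-0.958, -0.273, -0.084, -0.625], [-0.001, 0.299, -0.954, 0.371], [0.0, 0.0, 0.0, 1.0]] 306.88067459188727 259.52467477175065 188.5773659286809 dict_keys(['vfov', 'cx', 'cy', 'tool_from_camera'])
```

View pics/t.png

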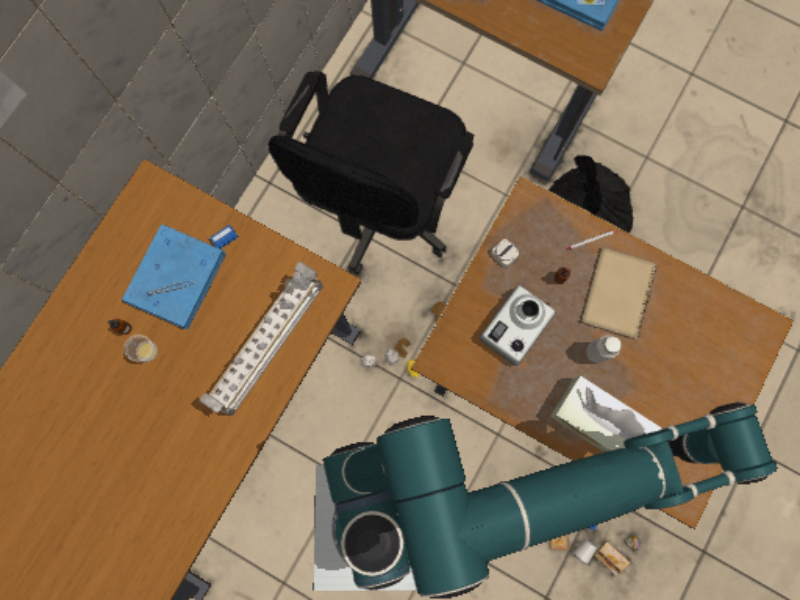

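View pics/sw.png

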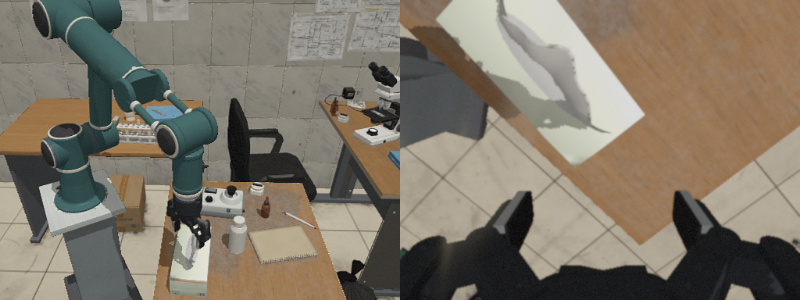

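The top view shows the mixer at about (517,325), with the cup at (527,309), the rocker at (497,330) and the knob at (516,346). The rack runs from (215,405) to (305,275). Next I'll enlarge both areas.

```bash
python3 - <<'E'
from h import *
v=V("top0")
for n,(u,w,z) in dict(cup=(527/1.5625,309/1.5625,.1),rock=(497/1.5625,330/1.5625,.072),knob=(516/1.5625,346/1.5625,.077),ra=(218/1.5625,405/1.5625,.09),rb=(303/1.5625,280/1.5625,.09)).items(): print(n,v.atz(u,w,z).round(3))
b=v.p[:,:,::-1]
m=cv2.resize(b[178:238,300:360],(400,400),interpolation=cv2.INTER_CUBIC)
r=cv2.resize(b[165:270,125:210],(486,600),interpolation=cv2.INTER_CUBIC)
o=np.zeros((600,790,3),np.uint8);o[:400,:300]=cv2.resize(m,(300,400))*0;o[:300,:300]=cv2.resize(m,(300,300));o[:,304:790]=r
cv2.imwrite("pics/c1.png",o)
E
```

```text
cup [ 0.522 -0.37   0.1  ]
rock [ 0.475 -0.298  0.072]
knob [ 0.434 -0.344  0.077]
ra [0.293 0.385 0.09 ]
rb [0.602 0.186 0.09 ]
```

View pics/c1.png

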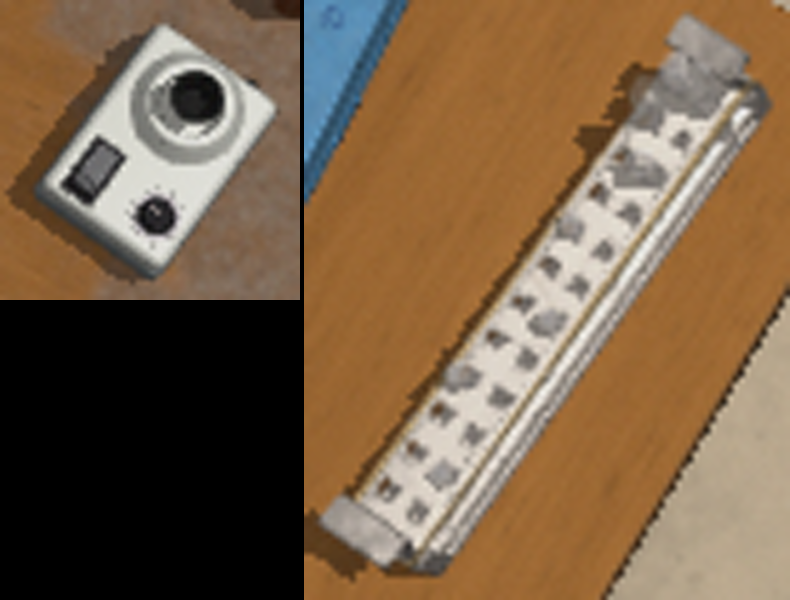

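```bash
python3 - <<'E'
from h import *
v=V("top0")
cup=v.atz(339.4,197.4,.108);boss=v.atz(337.4,199.6,.081);ro=v.atz(319,212,.07);kn=v.atz(331.4,221,.077)
print(cup,boss,ro,kn,np.linalg.norm(ro-kn),np.linalg.norm((ro+kn)[:2]/2-cup[:2]))
M=np.array([[35,0],[35,0],[-50,30],[-50,-30]])/1e3;W=np.array([cup,boss,ro,kn])[:,:2]
Mc=M-M.mean(0);Wc=W-W.mean(0)
th=np.arctan2((Mc[:,0]*Wc[:,1]-Mc[:,1]*Wc[:,0]).sum(),(Mc*Wc).sum());Rt=np.array([[np.cos(th),-np.sin(th)],[np.sin(th),np.cos(th)]]);t=W.mean(0)-Rt@M.mean(0)
print("th",np.degrees(th),"origin",t,"res",(W-(M@Rt.T+t)).round(4).tolist())
f=Rt@[-.07,.03]+t;print("front",f,"cup",Rt@[.035,0]+t)
st=bot.read_state();T=R.from_rotvec(st["tcp_rot"]).as_matrix();print(T.round(3).tolist())
print("tool delta to front",T.T@(np.r_[f,.13]-st["tool_pos"])*1e3)
print("rack dir")
E
```

```text
[ 0.52201702 -0.37731745  0.108     ] [ 0.51864224 -0.37385471  0.081     ] [ 0.47199445 -0.30205992  0.07      ] [ 0.43523526 -0.34807801  0.077     ] 0.05931191331193323 0.08607415453364314
th -37.42873575369306 origin [ 0.49292807 -0.35488583] res [[0.0013, -0.0012], [-0.0021, 0.0023], [0.0005, -0.0014], [0.0002, 0.0002]]
front [ 0.4555736  -0.28851834] cup [ 0.52072191 -0.37615792]
[[0.958, 0.286, -0.0], [0.286, -0.958, 0.002], [0.0, -0.002, -1.0]]
tool delta to front [ 354.10072631 -267.57297009  100.73126488]
rack dir
```

Request:
jog_arm(
  motion=[
    [-1,32,-24,0,0],
    [-1,32,-24,0,0],
    [-1,32,-24,0,0],
    [-1,32,-24,0,0],
    [-1,32,-24,0,0],
    [-1,32,-24,0,0],
    [-1,32,-24,0,0],
    [-1,32,-24,0,0],
    [-1,32,-24,0,0],
    [-1,32,-24,0,0],
  ],
)

```text
time: 0.98
tool_pos: [0.4316, -0.3235, 0.2312]
tcp_rot: [-3.109, -0.453, 0.0]
wrist_force: [-0.0, -0.1, 0.8]
width: -0.002
grip_force: 0.0
```

Request:
jog_arm(
  motion=[
    [-1,0,0,0,-7],
    [-1,0,0,0,-7],
    [-1,0,0,0,-7],
    [-1,0,0,0,-7],
    [-1,0,0,0,-7],
    [-1,0,0,0,-1],
    [-1,0,0,0,0],
    [-1,0,0,0,0],
  ],
)

```text
time: 1.65
tool_pos: [0.4308, -0.3253, 0.2311]
tcp_rot: [-2.818, -1.388, 0.0]
wrist_force: [-0.8, -0.7, 0.2]
width: 0.003
grip_force: 0.0
```

```bash
python3 - <<'E'
from h import *
st=snap("wrist","w1");print(st["tool_pos"],st["time"],st["q"].round(2));v=V("w1");T=R.from_rotvec(st["tcp_rot"]).as_matrix();print(T.round(3).tolist())
f=np.r_[0.4556,-.2885,.077];print(v.proj(f),T.T@(f-st["tool_pos"])*1e3)
cv2.imwrite("pics/w1b.png",cv2.resize(cv2.imread("pics/w1.png"),(768,576)))
E
```

```text
[ 0.43082311 -0.32534383  0.23112633] 1.65 [-0.69  0.01  1.89  0.    1.24 -0.04]
[[0.61, 0.793, -0.0], [0.793, -0.61, 0.0], [0.0, -0.0, -1.0]]
(np.float64(256.4073756649102), np.float64(127.59011490612812)) [ 44.30666131  -2.77526617 154.12821166]
```

View pics/w1b.png

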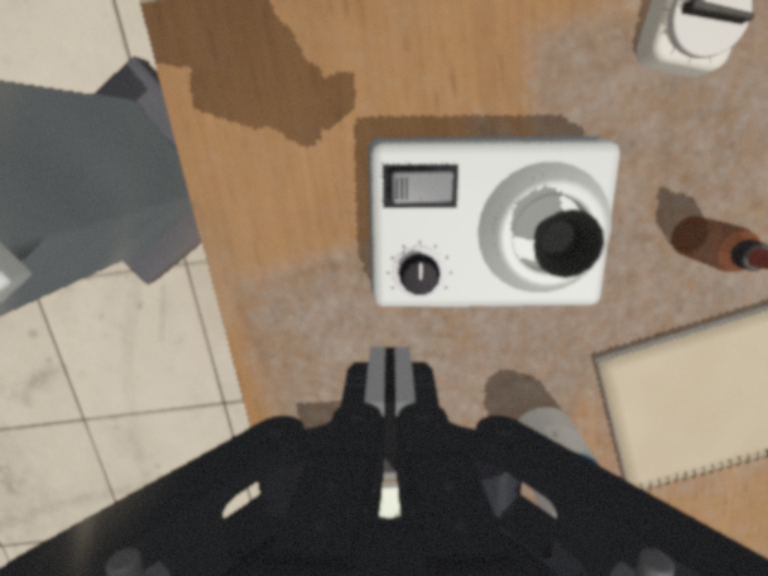

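The wrist view shows the rocker paddle from (391,168) to (456,204), with its grooved front end at about (399,187). The cup rim is centred near (568,242) and the knob is at (419,273).

```bash
python3 - <<'E'
from h import *
st=bot.read_state();v=V("w1");T=R.from_rotvec(st["tcp_rot"]).as_matrix()
for n,(u,w,z) in dict(front=(400,186,.077),piv=(423,186,.072),bez=(421,186,.064),knob=(420,273,.077),rim=(568,242,.108),boss=(548,228,.081)).items():
    p=v.atz(u/1.5,w/1.5,z);print(n,p.round(4),(T.T@(p-st["tool_pos"])*1e3).round(1))
E
```

```text
front [ 0.4653 -0.2918  0.077 ] [ 47.7   6.9 154.1]
piv [ 0.4768 -0.3012  0.072 ] [ 47.2  21.8 159.1]
bez [ 0.4758 -0.3014  0.064 ] [ 46.4  21.  167.1]
knob [ 0.4414 -0.3454  0.077 ] [ -9.5  20.6 154.1]
rim [ 0.5251 -0.3746  0.108 ] [ 18.4 104.7 123.1]
boss [ 0.5246 -0.3701  0.081 ] [ 21.6 101.6 150.1]
```

Request:
jog_arm(
  motion=[
    [-1,23.5,0.5,20,0],
    [-1,23.5,0.5,20,0],
    [-1,0,0,35,0],
    [-1,0,0,35,0],
    [-1,0,0,25,0],
    [-1,0,0,8,0],
    [-1,0,0,0,0],
  ],
)

```text
time: 2.28
tool_pos: [0.4582, -0.2873, 0.0855]
tcp_rot: [-2.812, -1.388, 0.005]
wrist_force: [-0.1, -0.3, -1.0]
width: -0.001
grip_force: 0.0
```

Request:
jog_arm(
  motion=[
    [-1,0,0,3,0],
    [-1,0,0,3,0],
    [-1,0,0,2,0],
    [-1,0,0,2,0],
    [-1,0,0,2,0],
    [-1,0,0,1,0],
    [-1,0,0,1,0],
    [-1,0,0,0,0],
  ],
)

```text
time: 2.95
tool_pos: [0.46, -0.2885, 0.0745]
tcp_rot: [-2.816, -1.392, 0.001]
wrist_force: [-2.4, 1.2, 3.7]
width: -0.002
grip_force: 1.8
```

Request:
jog_arm(
  motion=[
    [-1,0,0,1,0],
    [-1,0,0,1,0],
    [-1,0,0,1,0],
    [-1,0,0,0,0],
    [-1,0,0,0,0],
  ],
)

```text
time: 3.37
tool_pos: [0.4596, -0.2881, 0.0709]
tcp_rot: [-2.815, -1.391, 0.001]
wrist_force: [-3.3, 2.3, 4.3]
width: -0.0
grip_force: 2.3
```

Request:
jog_arm(
  motion=[
    [-1,0,0,1,0],
    [-1,0,0,1,0],
    [-1,0,0,1,0],
    [-1,0,0,0,0],
    [-1,0,0,0,0],
  ],
)

```text
time: 3.78
tool_pos: [0.4596, -0.2881, 0.0695]
tcp_rot: [-2.815, -1.391, 0.002]
wrist_force: [-8.5, 5.3, 14.9]
width: -0.006
grip_force: 8.2
```

Request:
jog_arm(
  motion=[
    [-1,0,0,-12,0],
    [-1,0,0,-35,0],
    [-1,-13,0,-38,0],
    [-1,-17,0,-37,0],
    [-1,-17,0,-37,0],
    [-1,0,0,0,0],
    [-1,0,0,0,0],
  ],
)

```text
time: 4.37
tool_pos: [0.4339, -0.3288, 0.2315]
tcp_rot: [2.809, 1.386, 0.006]
wrist_force: [-0.5, -0.2, -0.5]
width: 0.0
grip_force: 0.0
```

```bash
python3 - <<'E'
from h import *
st=snap("wrist","w2");print(st["tool_pos"],st["wrist_force"]);v=V("w2");o=V("w1")
u,w=map(int,v.proj([.474,-.3017,.07]));u0,w0=map(int,o.proj([.474,-.3017,.07]))
cr=lambda p,u,w:cv2.resize(p[w-30:w+30,u-40:u+40,::-1],(400,300),interpolation=cv2.INTER_CUBIC)
cv2.imwrite("pics/w2c.png",np.hstack([cr(o.p,u0,w0),cr(v.p,u,w)]))
for x in(o,v):
    C=x.cloud();
    for m in(-.016,.016):
        th=np.radians(-37.4);P=np.array([.476,-.3013])+m*np.array([np.cos(th),np.sin(th)])
        k=np.hypot(*(C[...,:2]-P).transpose(2,0,1))<.004;print(m,k.sum(),np.median(C[k][:,2]))
E
```

```text
[ 0.43386744 -0.32877068  0.23145564] [-0.48500276 -0.15938187 -0.51723834]
-0.016 56 0.07483410940253316
0.016 53 0.06816574108673207
-0.016 54 0.06844816616431809
0.016 44 0.07462794381503063
```

View pics/w2c.png

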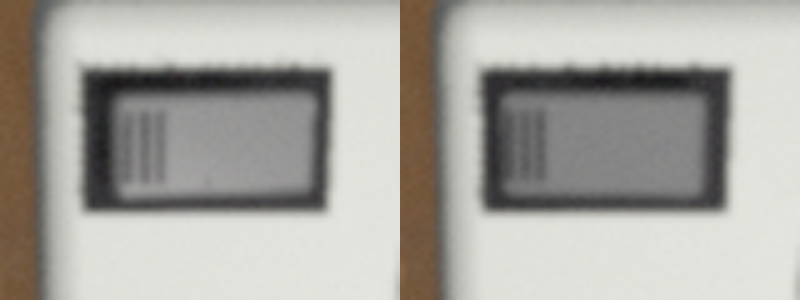

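The depth confirms the rocker is on: the front end fell from 75 to 68 mm and the cup end rose from 68 to 75 mm. Next, the rack.

Request:
jog_arm(
  motion=[
    [-1,31,-25.5,-3,0],
    [-1,31,-25.5,-3,0],
    [-1,31,-25.5,-3,0],
    [-1,31,-25.5,-3,0],
    [-1,31,-25.5,-3,0],
    [-1,31,-25.5,-3,0],
    [-1,31,-25.5,-3,0],
    [-1,31,-25.5,-3,0],
    [-1,31,-25.5,-3,0],
    [-1,31,-25.5,-3,0],
  ],
)

```text
time: 5.25
tool_pos: [0.416, 0.0773, 0.2554]
tcp_rot: [-2.815, -1.392, 0.003]
wrist_force: [0.7, -0.5, -0.5]
width: 0.002
grip_force: 0.0
```

Request:
jog_arm(
  motion=[
    [0,31,-25.5,0,0],
    [0,31,-25.5,0,0],
    [0,31,-25.5,0,0],
    [0,31,-25.5,0,0],
    [0,0,0,0,-4],
    [0,0,0,0,0],
    [0,0,0,0,0],
  ],
)

```text
time: 5.83
tool_pos: [0.4106, 0.2358, 0.2552]
tcp_rot: [2.765, 1.49, -0.005]
wrist_force: [-0.1, -1.1, 1.0]
width: 0.493
grip_force: 0.0
```

```bash
python3 - <<'E'
from h import *
st=snap("wrist","w3");print(st["tool_pos"],st["time"],st["width"],st["q"].round(2))
cv2.imwrite("pics/w3b.png",cv2.resize(cv2.imread("pics/w3.png"),(800,600)))
E
```

```text
[0.4106275  0.23576641 0.25524004] 5.8333 0.4931638860136891 [ 0.47 -0.14  1.99 -0.    1.3   1.05]
```

View pics/w3b.png

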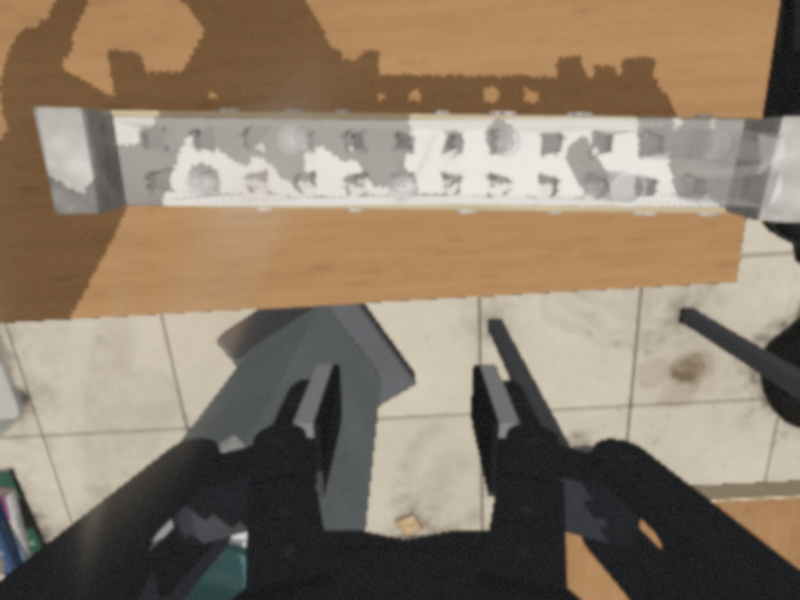

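Wrist view of the rack: tubes are at about (202,180), (293,138), (403,183), (502,137), (625,185) and (713,140). I'll use depth to find the tallest.

```bash
python3 - <<'E'
from h import *
v=V("w3");C=v.cloud();z=C[...,2];S=.64
for u,w in[(202,180),(293,138),(403,183),(502,137),(625,185),(713,140),(590,165)]:
    a,b=int(u*S),int(w*S);k=z[b-14:b+15,a-14:a+15].ravel();k=k[v.d[b-14:b+15,a-14:a+15].ravel()>0]
    print((u,w),np.sort(k)[[-1,-5,-20,-60,-150]].round(3),v.atz(u*S,w*S,.14).round(3))
k=(z>.085)&(z<.096)&(v.d>0);P=C[k][:,:2]
print("plate rect",cv2.minAreaRect((P*1000).astype(np.float32)))
n=((np.clip(z,.0,.16))/.16*255).astype(np.uint8);n[v.d==0]=0
a=cv2.applyColorMap(n,cv2.COLORMAP_JET)[60:140,10:512];b=v.p[60:140,10:512,::-1]
cv2.imwrite("pics/w3d.png",np.vstack([cv2.resize(x,(800,290),interpolation=cv2.INTER_CUBIC) for x in(a,b)]))
E
```

```text
(202, 180) [0.11  0.109 0.109 0.108 0.106] [0.354 0.343 0.14 ]
(293, 138) [0.128 0.127 0.127 0.126 0.124] [0.406 0.333 0.14 ]
(403, 183) [0.116 0.115 0.114 0.114 0.112] [0.441 0.284 0.14 ]
(502, 137) [0.111 0.11  0.109 0.109 0.107] [0.495 0.275 0.14 ]
(625, 185) [0.14  0.139 0.138 0.138 0.137] [0.537 0.219 0.14 ]
(713, 140) [0.142 0.141 0.14  0.139 0.137] [0.584 0.215 0.14 ]
(590, 165) [0.139 0.136 0.129 0.121 0.101] [0.526 0.238 0.14 ]
plate rect ((454.8445129394531, 284.576171875), (60.82435989379883, 389.23382568359375), 56.02627944946289)
```

View pics/w3d.png

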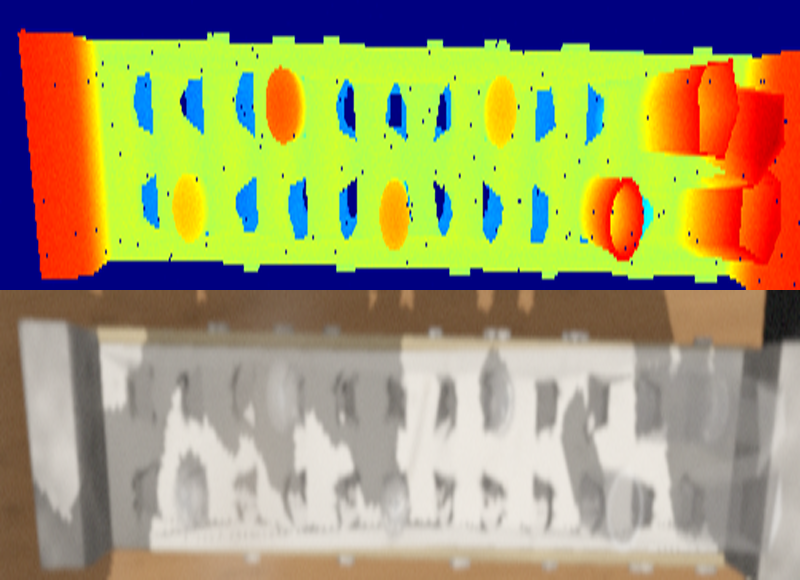

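```bash
python3 - <<'E'
from h import *
th=np.radians(56.03-90);e=np.array([np.cos(th),np.sin(th)]);n=np.array([-e[1],e[0]])
for tag in("w3","top0"):
    v=V(tag);C=v.cloud();k=(v.d>0)&(C[...,2]>.096)&(C[...,2]<.3);P=C[k];r=P[:,:2]-[.4548,.2846];s=r@e*1e3;t=r@n*1e3;z=P[:,2]*1e3
    print(tag);m=(s>60)&(s<230)&(abs(t)<45);
    for a in range(60,230,8):
        print(a,[int(z[m&(s>=a)&(s<a+8)&(t>=b)&(t<b+8)].max(initial=0)) for b in range(-40,40,8)])
E
```

```text
w3
60 [0, 0, 0, 0, 0, 0, 0, 0, 0, 0]
68 [0, 0, 0, 0, 0, 0, 0, 0, 0, 0]
76 [0, 0, 0, 0, 0, 0, 0, 0, 0, 0]
84 [0, 0, 0, 0, 0, 0, 0, 0, 0, 0]
92 [0, 0, 0, 138, 138, 0, 0, 0, 0, 0]
100 [0, 0, 139, 137, 138, 0, 0, 0, 0, 0]
108 [0, 0, 139, 139, 139, 0, 0, 0, 0, 0]
116 [0, 0, 0, 137, 0, 0, 0, 0, 0, 0]
124 [0, 0, 0, 0, 0, 0, 100, 100, 0, 0]
132 [0, 0, 0, 0, 0, 137, 141, 140, 0, 0]
140 [0, 0, 0, 0, 0, 140, 139, 139, 135, 0]
148 [0, 0, 0, 0, 0, 139, 139, 138, 139, 0]
156 [0, 0, 126, 144, 144, 138, 139, 139, 0, 0]
164 [0, 0, 143, 144, 142, 150, 148, 144, 0, 0]
172 [0, 0, 143, 144, 142, 148, 149, 144, 0, 0]
180 [0, 132, 142, 143, 143, 142, 142, 134, 133, 0]
188 [0, 134, 134, 134, 134, 134, 134, 134, 132, 0]
196 [0, 135, 136, 135, 134, 134, 131, 0, 0, 0]
204 [0, 134, 133, 0, 0, 0, 0, 0, 0, 0]
212 [0, 0, 0, 0, 0, 0, 0, 0, 0, 0]
220 [0, 0, 0, 0, 0, 0, 0, 0, 0, 0]
228 [0, 0, 0, 0, 0, 0, 0, 0, 0, 0]
top0
60 [0, 97, 102, 0, 0, 102, 0, 97, 0, 0]
68 [0, 100, 99, 0, 0, 99, 0, 0, 0, 0]
76 [0, 100, 0, 99, 98, 97, 0, 0, 100, 0]
84 [0, 97, 98, 101, 99, 99, 0, 0, 97, 0]
92 [0, 0, 109, 141, 0, 0, 0, 101, 0, 0]
100 [0, 0, 139, 114, 137, 0, 0, 100, 96, 0]
108 [0, 99, 132, 122, 137, 0, 99, 0, 96, 0]
116 [0, 100, 100, 97, 0, 0, 96, 0, 0, 0]
124 [0, 0, 0, 0, 0, 0, 111, 99, 0, 0]
132 [0, 0, 0, 0, 0, 116, 137, 111, 119, 0]
140 [0, 97, 96, 0, 96, 146, 0, 130, 134, 0]
148 [0, 0, 97, 98, 0, 136, 133, 142, 135, 0]
156 [0, 0, 138, 147, 141, 114, 143, 138, 0, 0]
164 [0, 0, 137, 142, 143, 150, 150, 0, 0, 0]
172 [0, 0, 140, 149, 136, 146, 151, 0, 0, 0]
180 [0, 137, 127, 134, 138, 144, 140, 140, 130, 0]
188 [0, 133, 143, 136, 134, 134, 136, 138, 131, 0]
196 [0, 138, 141, 141, 138, 138, 141, 137, 141, 0]
204 [0, 137, 137, 130, 127, 128, 131, 134, 139, 0]
212 [0, 0, 0, 0, 0, 0, 0, 0, 0, 0]
220 [0, 0, 0, 0, 0, 0, 0, 0, 0, 0]
228 [0, 0, 0, 0, 0, 0, 0, 0, 0, 0]
```

The mouth ring at crop (626,217), about 139 mm high, looks like the sample tube. There is also unclear clutter of similar height by the right end plate, so I'll move closer before choosing.

Request:
jog_arm(
  motion=[
    [0,-5,40,5,0],
    [0,-5,40,5,0],
    [0,-5,38,5,0],
    [0,0,0,0,0],
    [0,0,0,0,0],
  ],
)

```text
time: 6.3
tool_pos: [0.5026, 0.1552, 0.2411]
tcp_rot: [-2.771, -1.48, 0.003]
wrist_force: [-0.1, 0.1, 0.8]
width: 0.503
grip_force: 0.0
```

```bash
python3 - <<'E'
from h import *
st=snap("wrist","w4");print(st["tool_pos"],st["time"])
cv2.imwrite("pics/w4b.png",cv2.resize(cv2.imread("pics/w4.png")[20:180,130:430],(800,427),interpolation=cv2.INTER_CUBIC))
E
```

```text
[0.50255138 0.15515775 0.24114433] 6.3
```

View pics/w4b.png

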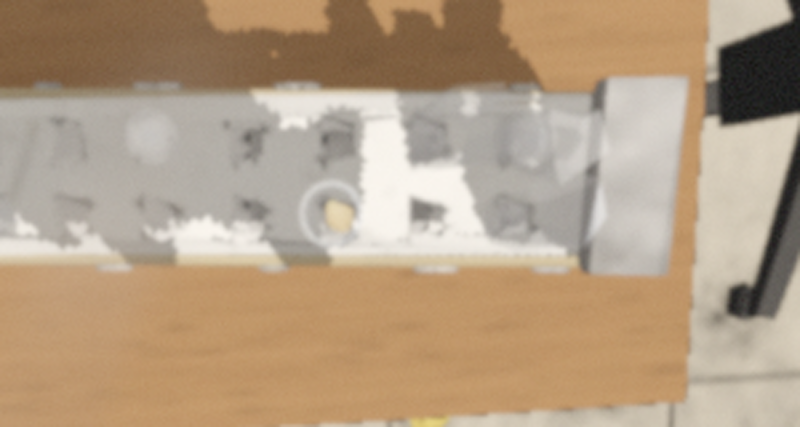

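The ring at (330,212) is the open mouth, so this is the sample tube. The tube at (527,135) has a closed dome, so it is a drained one.

```bash
python3 - <<'E'
from h import *
st=bot.read_state();v=V("w4");T=R.from_rotvec(st["tcp_rot"]).as_matrix()
C=v.cloud();z=C[...,2];p=v.atz(253.75,99.5,.14)
k=(v.d>0)&(z>.132)&(z<.146)&(np.hypot(C[...,0]-p[0],C[...,1]-p[1])<.016);Q=C[k];c=cv2.minEnclosingCircle((Q[:,:2]*1e3).astype(np.float32))
print(p,k.sum(),c,np.median(Q[:,2]));o=V("w3");print("w3",o.atz(625*.64,185*.64,.14))
for q in(p,np.r_[np.array(c[0])/1e3,.14]):print(T.T@(q-st["tool_pos"])*1e3)
E
```

```text
[0.53837469 0.21650911 0.14      ] 179 ((538.2584838867188, 216.24078369140625), 9.335497856140137) 0.13773485283741033
w3 [0.53692755 0.21917469 0.14      ]
[ 70.53729014  -2.85038382 101.37429545]
[ 70.24956712  -2.79826053 101.37454671]
```

Request:
jog_arm(
  motion=[
    [0,25,-1,10,0],
    [0,25,-1,10,0],
    [0,20,-0.8,10,0],
    [0,0,0,30,0],
    [0,0,0,0,0],
    [0,0,0,0,0],
  ],
)

```text
time: 6.85
tool_pos: [0.5354, 0.2178, 0.1804]
tcp_rot: [-2.765, -1.49, 0.009]
wrist_force: [-0.3, 0.1, 0.1]
width: 0.5
grip_force: 0.0
```

```bash
python3 - <<'E'
from h import *
st=bot.read_state();T=R.from_rotvec(st["tcp_rot"]).as_matrix();print(T.T@(np.array([.5383,.2163,.099])-st["tool_pos"])*1e3,st["wrist_force"])
E
```

```text
[ 0.68003219  3.48063207 81.38414151] [-0.25606101  0.07353285  0.11714521]
```

Request:
jog_arm(
  motion=[
    [0,0,1,25,0],
    [0,0.5,1,25,0],
    [0,0,0.5,20,0],
    [0,0,0,11,0],
    [0,0,0,0,0],
    [0,0,0,0,0],
  ],
  force=40,
)

```text
time: 7.35
tool_pos: [0.5406, 0.2171, 0.1023]
tcp_rot: [2.766, 1.489, 0.001]
wrist_force: [-0.2, 0.1, 0.4]
width: 0.495
grip_force: 0.0
```

Request:
jog_arm(
  motion=[
    [-0.4,0,0,0,0],
    [-0.6,0,0,0,0],
    [-0.8,0,0,0,0],
    [-1,0,0,0,0],
    [-1,0,0,0,0],
    [-1,0,0,0,0],
  ],
  force=40,
)

```text
time: 7.85
tool_pos: [0.5419, 0.2176, 0.1029]
tcp_rot: [2.766, 1.489, 0.005]
wrist_force: [-0.5, 0.1, 5.4]
width: 0.206
grip_force: 39.4
```

Request:
jog_arm(
  motion=[
    [-1,0,0,-5,0],
    [-1,0,0,-12,0],
    [-1,0,0,-20,0],
    [-1,0,0,-25,0],
    [-1,0,0,-25,0],
    [-1,0,0,-25,0],
    [-1,0,0,-25,0],
    [-1,0,0,-18,0],
    [-1,0,0,0,0],
    [-1,0,0,0,0],
  ],
)

```text
time: 8.68
tool_pos: [0.5411, 0.2174, 0.2581]
tcp_rot: [2.766, 1.489, 0.005]
wrist_force: [0.4, -0.6, -1.2]
width: 0.204
grip_force: 39.2
```

```bash
python3 - <<'E'
from h import *
st=snap("scene","s1");print(st["tool_pos"],st["wrist_force"],st["width"],st["time"])
v=V("s1");u,w=map(int,v.proj(st["tool_pos"]-[0,0,.05]));print(u,w)
cv2.imwrite("pics/s1c.png",cv2.resize(v.p[w-60:w+90,max(0,u-90):u+90,::-1],(720,600),interpolation=cv2.INTER_CUBIC))
E
```

```text
[0.5411129  0.21739758 0.25806192] [ 0.43500401 -0.62193533 -1.16358325] 0.20351027376152903 8.6833
218 138
```

View pics/s1c.png

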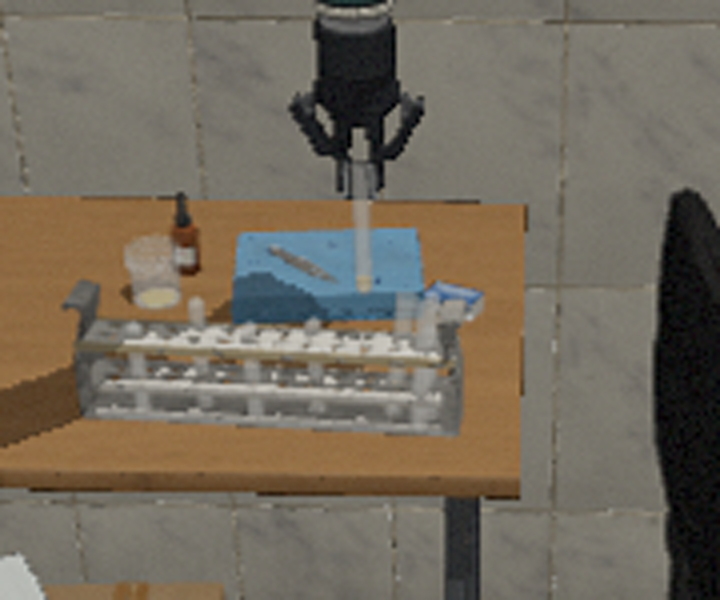

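The tube is held upright and the remaining tubes are still in the rack. Next, over to the mixer.

Request:
jog_arm(
  motion=[
    [-1,-15,9,0,0],
    [-1,-25,15,0,0],
    [-1,-33,20,0,0],
    [-1,-33,20,0,0],
    [-1,-33,20,0,0],
    [-1,-33,20,0,0],
    [-1,-33,20,0,0],
    [-1,-33,20,0,0],
    [-1,-33,20,0,0],
    [-1,-33,20,0,0],
  ],
  force=45,
)

```text
time: 9.57
tool_pos: [0.5249, -0.1393, 0.2539]
tcp_rot: [-2.763, -1.488, 0.004]
wrist_force: [0.6, 0.2, -0.1]
width: 0.204
grip_force: 43.9
```

Request:
jog_arm(
  motion=[
    [-1,-33,21,0,0],
    [-1,-33,21,0,0],
    [-1,-33,21,0,0],
    [-1,-33,21,0,0],
    [-1,-26,16,0,0],
    [-1,-15,9,0,0],
    [-1,-8,5,0,0],
    [-1,0,0,0,0],
    [-1,0,0,0,0],
  ],
)

```text
time: 10.32
tool_pos: [0.522, -0.3507, 0.2551]
tcp_rot: [-2.764, -1.488, 0.0]
wrist_force: [-0.4, 0.3, -0.8]
width: 0.204
grip_force: 43.9
```

```bash
python3 - <<'E'
from h import *
st=snap("wrist","w5");snap("scene","s2");print(st["tool_pos"],st["time"],st["width"]);T=R.from_rotvec(st["tcp_rot"]).as_matrix();print(T.T@(np.array([.522,-.374,.2])-st["tool_pos"])*1e3)
v=V("w5");s=V("s2");u,w=map(int,s.proj([.522,-.374,.13]));print(u,w,v.proj([.522,-.374,.108]))
a=cv2.resize(v.p[:,60:460,::-1],(500,480));b=cv2.resize(s.p[w-60:w+60,u-37:u+38,::-1],(300,480),interpolation=cv2.INTER_CUBIC)
cv2.imwrite("pics/w5b.png",np.hstack([a,b]))
E
```

```text
[ 0.52203719 -0.35067045  0.25513721] 10.3167 0.2043584032688648
[-19.55156492  12.95151241  55.08516719]
295 235 (np.float64(272.6687901590525), np.float64(193.86017468807808))
```

View pics/w5b.png

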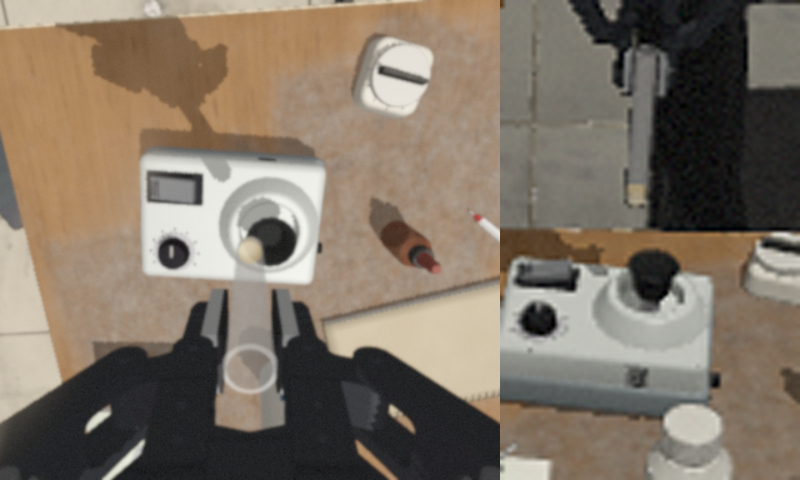

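The wrist view shows the tube foot at (250,250) and the cup rim centre at (270,240). The tube is upright and still needs to shift by about 20 mm.

```bash
python3 - <<'E'
from h import *
v=V("w5");st=bot.read_state();T=R.from_rotvec(st["tcp_rot"]).as_matrix();tp=st["tool_pos"]
foot=v.atz(60+250/1.25,250/1.25,tp[2]-.101);cup=v.atz(60+270.5/1.25,241/1.25,.108)
C=v.cloud();k=(v.d>0)&(C[...,2]>.1)&(C[...,2]<.114)&(np.hypot(C[...,0]-cup[0],C[...,1]-cup[1])<.03);Q=C[k]
print("rim",k.sum(),cv2.minEnclosingCircle((Q[:,:2]*1e3).astype(np.float32)),np.median(Q[:,2]))
print(foot-tp,cup,T.T@(foot-tp)*1e3,T.T@(cup-tp)*1e3,T.T@(cup-foot)*1e3)
s=V("s2");a=s.proj(foot);k0=s.proj(cup);print(a,k0)
C=s.cloud();k=(s.d>0)&(C[...,2]>.1)&(C[...,2]<.114)&(np.hypot(C[...,0]-cup[0],C[...,1]-cup[1])<.035);print("scene rim",k.sum(),cv2.minEnclosingCircle((C[k][:,:2]*1e3).astype(np.float32)))
E
```

```text
rim 519 ((525.3090209960938, -376.2915954589844), 21.14394760131836) 0.10541891089337091
[-0.00532834 -0.00865044 -0.101     ] [ 0.52567663 -0.37509829  0.108     ] [-10.23309433   0.42050836 100.99172356] [-19.35217641  16.6369455  147.83799398] [-9.11908208 16.21643714 46.84627041]
(np.float64(291.88574073441606), np.float64(226.7915624471524)) (np.float64(296.27235241126516), np.float64(241.01667242963703))
scene rim 75 ((523.93017578125, -372.5225830078125), 23.23506736755371)
```

```bash
python3 - <<'E'
from h import *
v=V("w5");st=bot.read_state();T=R.from_rotvec(st["tcp_rot"]).as_matrix();tp=st["tool_pos"]
L=(v.cloud()-tp)@T*1e3;ok=(v.d>0)&(abs(L[...,0])<30)&(abs(L[...,1])<14)
for a in range(-45,125,10):
    k=ok&(L[...,2]>=a)&(L[...,2]<a+10);Q=L[k]
    if len(Q)>3:print(a,len(Q),"x max/98/min",Q[:,0].max().round(1),np.percentile(Q[:,0],90).round(1),Q[:,0].min().round(1),"y",Q[:,1].min().round(1),Q[:,1].max().round(1),np.median(Q[:,1]).round(1))
s=V("s2");L=(s.cloud()-tp)@T*1e3;ok=(s.d>0)&(abs(L[...,0])<30)&(abs(L[...,1])<25)
for a in range(15,125,10):
    k=ok&(L[...,2]>=a)&(L[...,2]<a+10);Q=L[k]
    if len(Q)>3:print("sc",a,len(Q),Q.mean(0).round(1),Q.min(0).round(1),Q.max(0).round(1))
E
```

```text
-45 789 x max/98/min 13.2 11.1 -12.9 y -14.0 14.0 6.5
-35 1896 x max/98/min 11.2 10.0 -13.4 y -14.0 13.9 -0.1
-25 1138 x max/98/min 10.9 10.2 -12.9 y -14.0 14.0 0.2
-15 706 x max/98/min 11.1 10.2 -13.1 y -13.9 14.0 -0.1
-5 403 x max/98/min 10.5 10.0 -4.3 y -13.9 13.7 0.4
5 228 x max/98/min 4.6 3.8 -4.0 y -8.5 8.7 -0.1
15 193 x max/98/min 4.0 3.5 -4.4 y -8.4 8.7 -0.1
25 166 x max/98/min 3.7 3.3 -3.0 y -8.2 8.4 -0.2
35 136 x max/98/min 3.4 3.0 -4.8 y -8.4 8.6 -0.2
45 120 x max/98/min 3.1 2.7 -4.5 y -8.4 8.5 0.4
55 110 x max/98/min 2.8 2.4 -4.8 y -8.6 8.2 -0.3
65 91 x max/98/min 2.5 2.2 -5.0 y -8.5 8.5 -0.3
75 81 x max/98/min 2.2 2.0 -3.8 y -8.0 8.1 -0.3
85 77 x max/98/min 2.0 1.7 -5.9 y -8.4 8.5 -0.3
95 7 x max/98/min 0.9 0.8 -1.0 y -6.1 5.3 -2.8
sc 15 16 [-10.3  -2.5  20.1] [-15.3  -9.8  15.3] [-2.7  5.2 24.9]
sc 25 19 [-11.2  -2.2  29.6] [-15.1  -9.5  25.2] [-5.   5.9 34.9]
sc 35 17 [-11.7  -1.1  40.4] [-18.1  -8.8  35.2] [-6.7  6.3 45. ]
sc 45 17 [-11.6  -1.7  50.5] [-17.7  -8.3  45.6] [-5.2  7.  54.3]
sc 55 13 [-12.9  -1.5  60.7] [-16.8  -7.6  56.3] [-4.7  4.5 64.7]
sc 65 16 [-12.5  -2.5  69.5] [-16.1 -10.1  66.2] [-5.8  5.1 73.6]
sc 75 18 [-12.7  -2.7  80.2] [-17.8  -9.7  75.1] [-8.6  5.7 84.6]
sc 85 14 [-12.2  -0.9  90.8] [-16.2  -8.8  85.6] [-6.3  6.2 94.4]
```

Request:
jog_arm(
  motion=[
    [-1,-6,8.4,0,0],
    [-1,-6,8.3,0,0],
    [-1,0,0,12,0],
    [-1,0,0,12,0],
    [-1,0,0,6,0],
    [-1,0,0,0,0],
    [-1,0,0,0,0],
    [-1,0,0,0,0],
  ],
)

```text
time: 11.08
tool_pos: [0.5296, -0.3709, 0.2261]
tcp_rot: [-2.766, -1.489, 0.0]
wrist_force: [-0.8, 0.2, 0.0]
width: 0.21
grip_force: 43.9
```

```bash
cat > chk.py <<'E'
from h import *
import sys
t=sys.argv[1];st=snap("wrist",t);v=V(t);T=R.from_rotvec(st["tcp_rot"]).as_matrix();tp=st["tool_pos"];C=v.cloud();L=(C-tp)@T*1e3
A=[]
for a in range(5,95,10):
    k=(v.d>0)&(abs(L[...,0])<12)&(abs(L[...,1])<10)&(L[...,2]>=a)&(L[...,2]<a+10)&(tp[2]*1e3-L[...,2]>112)
    Q=L[k]
    if len(Q)>30:A.append((a+5,np.percentile(Q[:,0],98)-9.5,(Q[:,1].min()+Q[:,1].max())/2))
A=np.array(A);px=np.polyfit(A[:,0],A[:,1],1);foot=np.array([np.polyval(px,100),A[:,2].mean()])
z=C[...,2];k=(v.d>0)&(z>.092)&(z<.114)&(np.hypot(C[...,0]-.525,C[...,1]+.376)<.03)&~((abs(L[...,1])<11)&(L[...,0]<foot[0]+12)&(L[...,0]>foot[0]-12))
Q=L[k];rim=Q[Q[:,2]<np.percentile(Q[:,2],30)+2]
c,r=cv2.minEnclosingCircle(rim[:,:2].astype(np.float32))
print("t",st["time"],"tcp",tp.round(4),"F",st["wrist_force"].round(1),"foot",foot.round(1),"tilt",px[0].round(3),"rim",np.round(c,1),round(r,1),"top z 95%",np.percentile(z[k],[50,90,97]).round(4))
E
python3 chk.py w6
```

```text
t 11.0833 tcp [ 0.5296 -0.3709  0.2261] F [-0.8  0.2  0. ] foot [-7.2  0.1] tilt -0.028 rim [-7.  -0.9] 21.1 top z 95% [0.1051 0.1069 0.1075]
```

Request:
jog_arm(
  motion=[
    [-1,0,-0.5,8,0],
    [-1,0,0,8,0],
    [-1,0,0,8,0],
    [-1,0,0,5,0],
    [-1,0,0,2,0],
    [-1,0,0,0,0],
    [-1,0,0,0,0],
  ],
)

```text
time: 11.72
tool_pos: [0.5292, -0.3707, 0.195]
tcp_rot: [-2.766, -1.489, 0.0]
wrist_force: [0.4, -0.5, -0.4]
width: 0.206
grip_force: 43.9
```

Request:
jog_arm(
  motion=[
    [-1,0,0,1.5,0],
    [-1,0,0,1.5,0],
    [-1,0,0,1,0],
    [-1,0,0,1,0],
    [-1,0,0,0,0],
    [-1,0,0,0,0],
  ],
)

```text
time: 12.22
tool_pos: [0.5292, -0.3707, 0.1902]
tcp_rot: [-2.766, -1.489, 0.0]
wrist_force: [0.4, -0.4, 0.5]
width: 0.209
grip_force: 43.9
```

Request:
jog_arm(
  motion=[
    [-1,0,0,1,0],
    [-1,0,0,1,0],
    [-1,0,0,0,0],
    [-1,0,0,0,0],
  ],
)

```text
time: 12.55
tool_pos: [0.5295, -0.3709, 0.1889]
tcp_rot: [2.765, 1.489, 0.0]
wrist_force: [-0.5, 1.1, 2.9]
width: 0.203
grip_force: 44.3
```

Request:
jog_arm(
  motion=[
    [-1,0,0,1,0],
    [-1,0,0,0,0],
    [-1,0,0,0,0],
  ],
)

```text
time: 12.8
tool_pos: [0.5295, -0.3709, 0.1877]
tcp_rot: [2.766, 1.489, 0.001]
wrist_force: [-0.8, 0.3, 4.1]
width: 0.203
grip_force: 44.3
```

Request:
jog_arm(
  motion=[
    [-1,0,0,1,0],
    [-1,0,0,0,0],
    [-1,0,0,0,0],
  ],
)

```text
time: 13.05
tool_pos: [0.5295, -0.3709, 0.1866]
tcp_rot: [2.766, 1.489, 0.0]
wrist_force: [-0.8, 0.5, 4.3]
width: 0.203
grip_force: 44.4
```

Request:
jog_arm(
  motion=[
    [-1,0,0,1,0],
    [-1,0,0,1,0],
    [-1,0,0,0.7,0],
    [-1,0,0,0,0],
    [-1,0,0,0,0],
  ],
)

```text
time: 13.47
tool_pos: [0.5295, -0.3709, 0.1842]
tcp_rot: [2.765, 1.489, 0.0]
wrist_force: [0.1, 0.6, 5.2]
width: 0.201
grip_force: 44.6
```

```bash
python3 chk.py w7; python3 - <<'E'
from h import *
F=[];Z=[]
for i in range(4):
    bot.read_camera("scene");s=bot.read_state();F.append(s["wrist_force"][2]);Z.append(s["tool_pos"][2])
print(np.round(F,1),np.mean(F),np.mean(Z))
E
```

```text
t 13.4667 tcp [ 0.5295 -0.3709  0.1842] F [0.1 0.6 5.2] foot [-7.2 -0. ] tilt -0.029 rim [-6.6 -1.1] 21.1 top z 95% [0.1005 0.1022 0.1026]
[6.2 6.7 7.  6.1] 6.476117055063349 0.18424153052865605
```

Request:
jog_arm(
  motion=[
    [-1,0,0,0.5,0],
    [-1,0,0,0,0],
    [-1,0,0,0,0],
    [-1,0,0,0,0],
  ],
)

```text
time: 14.05
tool_pos: [0.5296, -0.3709, 0.1839]
tcp_rot: [2.765, 1.489, 0.001]
wrist_force: [-0.6, 0.9, 6.0]
width: 0.204
grip_force: 44.6
```

```bash
python3 chk.py w8; python3 - <<'E'
from h import *
F=[];Z=[]
for i in range(6):
    bot.read_camera("scene");s=bot.read_state();F.append(s["wrist_force"][2]);Z.append(s["tool_pos"][2])
print(np.round(F,1),np.mean(F),np.mean(Z),s["time"])
print(bot.finish_job())
E
```

```text
t 14.05 tcp [ 0.5296 -0.3709  0.1839] F [-0.6  0.9  6. ] foot [-7.  0.] tilt -0.026 rim [-6.7 -1.1] 20.9 top z 95% [0.1003 0.1019 0.1024]
[6.5 6.7 6.3 6.2 6.5 7.3] 6.586388526245211 0.183844963557284 14.4
the job is handed in; nothing more can be done
None
```

I switched the mixer on and handed the job in at 14.4 s, still gripping the sample tube about 2° off upright in the cup, which is pressed roughly 5 mm down (6.6 N); the other tubes stayed in the rack and nothing else was touched.

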